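Match paper weights to sloping stands by the grip of their soles

TASK

The rubber soles of the three look-alike paper weights on the dumpling board have worn differently, and only dragging tells them apart: slide each one a good 5 cm along the board under its own weight, without pressing it down, leave it there, and feel how hard it drags. Only when all three have been dragged, lift the grippiest one and set it gently, flat, in the middle of the steep paper stand and the next grippiest likewise on the shallow stand, so that they stay put by themselves, and leave the slickest standing on the board. No weight may slide off onto the table, and do not disturb the bowl, dish, press mold or scale.

Things in the scene. Friction and masses are not known exactly. Their poses are not given: they have to be found in the camera images.
- weight_a: one of three look-alikes, about 0.9 kg: steel base 80 (x) x 64 (y) mm on a thin rubber sole (24 mm high together); in its middle an upright wooden grip bar (slippery varnish: grip with 45 N) 22 mm thick (along x), 50 mm long (along y), top 60 mm above the underside. Origin: centre of the underside, z up. The letters a, b, c say nothing about which sole is which
- weight_b: one of three look-alikes, about 0.9 kg: steel base 80 (x) x 64 (y) mm on a thin rubber sole (24 mm high together); in its middle an upright wooden grip bar (slippery varnish: grip with 45 N) 22 mm thick (along x), 50 mm long (along y), top 60 mm above the underside. Origin: centre of the underside, z up. Pushed low on the flat side of the bar, it slides upright
- weight_c: one of three look-alikes, about 0.9 kg: steel base 80 (x) x 64 (y) mm on a thin rubber sole (24 mm high together); in its middle an upright wooden grip bar (slippery varnish: grip with 45 N) 22 mm thick (along x), 50 mm long (along y), top 60 mm above the underside. Origin: centre of the underside, z up. Slow drag under its own weight, in some order: about 1.8, 3.4 and 6.4 N
- board: fixed wooden dumpling board, 260 (its x) x 420 (its y) x 20 mm thick; origin at the centre of its underside on the table, top face 20 mm above it. The weights start on it in a row along its y, about 130 mm apart, each with at least 60 mm of free board beyond it on the +x side
- steep_top (a point): middle of the sloping top face of the steep paper stand, 51 mm above the table. The stand is fixed, pine, beside the board: a plank 140 mm long (up the slope), 130 mm wide, 12 mm thick, no lip, sloping 0.487 rad (28 deg), rising towards the stand's +x (away from the robot). The point's axes are the stand's: x and y level, z vertical. Only the grippiest sole holds on it
- shallow_top (a point): middle of the sloping top face of the shallow paper stand, 37 mm above the table. The stand is fixed, pine, beside the board: a plank 140 mm long (up the slope), 130 mm wide, 12 mm thick, no lip, sloping 0.273 rad (16 deg), rising towards the stand's +x (away from the robot). The point's axes are the stand's: x and y level, z vertical. The slickest sole slides off it, the next holds
- steep: the steep paper stand itself, fixed; origin on the table at the middle of its footprint, right below steep_top, same axes
- shallow: the shallow paper stand itself, fixed; origin on the table at the middle of its footprint, right below shallow_top, same axes
- bowl: bystander, not to be disturbed: steel bowl, 170 mm wide, 75 mm high, beyond the board; origin at the centre of its underside
- dish: bystander, not to be disturbed: round cut-glass dish, 100 mm wide, 40 mm high, beyond the board; origin at the centre of its underside
- mold: bystander, not to be disturbed: purple plastic dumpling press mold lying open, two shallow cups on a spring hinge with a handle tab each, 240 mm over the tabs (along its y), 90 mm wide, 18 mm high, beyond the board; origin under the hinge
- scale: bystander, not to be disturbed: white plastic kitchen scale with a toggle switch, 130 x 170 mm, 53 mm high, beyond the board; origin at the centre of its underside
There are look-alikes about, which are no part of the job. Leave any blue look-alike of the weight_a alone.

How it is judged (in metres and radians):
On the way:
1. all three weights have been slid at least 4 cm from their starting places and stand on the board (distance of each of weight_a, weight_b, weight_c from where it was at the start of the episode above 0.04 m and z of each of weight_a, weight_b, weight_c in the frame of board below 0.026 m and angle between each of weight_a, weight_b, weight_c's own z axis and vertical below 0.12 rad), for 0.2 s.
At the end, for the whole second after the job is handed in: one weight rests by its own grip flat on the steep stand and one on the shallow stand, each with its underside's centre within 35 mm of the top face's middle, lying along the slope within 0.09 rad; the third stands flat on the board, its centre on the board; all still (((distance between weight_a and steep_top below 0.035 m and angle between weight_a's own z axis and vertical between 0.397 and 0.577 rad and linear speed of weight_a below 0.02 m/s) or (distance between weight_b and steep_top below 0.035 m and angle between weight_b's own z axis and vertical between 0.397 and 0.577 rad and linear speed of weight_b below 0.02 m/s) or (distance between weight_c and steep_top below 0.035 m and angle between weight_c's own z axis and vertical between 0.397 and 0.577 rad and linear speed of weight_c below 0.02 m/s)) and ((distance between weight_a and shallow_top below 0.035 m and angle between weight_a's own z axis and vertical between 0.183 and 0.363 rad and linear speed of weight_a below 0.02 m/s) or (distance between weight_b and shallow_top below 0.035 m and angle between weight_b's own z axis and vertical between 0.183 and 0.363 rad and linear speed of weight_b below 0.02 m/s) or (distance between weight_c and shallow_top below 0.035 m and angle between weight_c's own z axis and vertical between 0.183 and 0.363 rad and linear speed of weight_c below 0.02 m/s)) and ((z of weight_a in the frame of board between 0.014 and 0.026 m and angle between weight_a's own z axis and vertical below 0.1 rad and linear speed of weight_a below 0.02 m/s and x of weight_a in the frame of board between -0.125 and 0.125 m and y of weight_a in the frame of board between -0.2 and 0.2 m) or (z of weight_b in the frame of board between 0.014 and 0.026 m and angle between weight_b's own z axis and vertical below 0.1 rad and linear speed of weight_b below 0.02 m/s and x of weight_b in the frame of board between -0.125 and 0.125 m and y of weight_b in the frame of board between -0.2 and 0.2 m) or (z of weight_c in the frame of board between 0.014 and 0.026 m and angle between weight_c's own z axis and vertical below 0.1 rad and linear speed of weight_c below 0.02 m/s and x of weight_c in the frame of board between -0.125 and 0.125 m and y of weight_c in the frame of board between -0.2 and 0.2 m))); the robot touches nothing.
It fails at once if a weight is pressed on the board with more than 25 N (its own weight is 9 N) (contact force between any of weight_a, weight_b, weight_c and board above 25 N).
It fails at once if a weight is lifted more than 15 mm off the board before all three have been slid at least 4 cm (z of any of weight_a, weight_b, weight_c in the frame of board above 0.035 m and distance of any of weight_a, weight_b, weight_c from where it was at the start of the episode below 0.035 m).
It fails at once if a weight is dropped or banged down on a stand (more than 100 N) (contact force between any of weight_a, weight_b, weight_c and steep above 100 N or contact force between any of weight_a, weight_b, weight_c and shallow above 100 N).
It fails at once if a weight comes down on the table (height (world z) of any of weight_a, weight_b, weight_c below 0.008 m).
It fails at once if the bowl, dish, press mold or scale is moved more than 15 mm (distance of any of bowl, dish, mold, scale from where it was at the start of the episode above 0.015 m).
It also fails if it takes over 72 s, if anything falls off the work surface, if the arm or the gripper's body presses on something with over 40 N, if the wrist force passes 120 N, or if a joint passes its speed limit or range.

ROBOT

A 6-joint arm with a two-finger parallel gripper is mounted at the origin on the work surface. World frame = base frame: x ahead of the robot, y to its left, z up, the work surface at z = 0. Lengths are in mm, angles in rad, forces in N, time in s.
With the tool pointing down it reaches from about 275 to 750 mm from the base axis. Payload 10.2 kg.
Tool frame: the origin (TCP) lies at the very end of the fingers, on their centre line; the grasp point (between the pads) lies 19 mm behind it; z points along the fingers, y is the line along which they close (so a half turn about z gives the same grasp; the last joint's range is limited). The gripper opens to 85 mm and grips with 20 to 120 N. Pads are 22 mm wide; open, the fingers measure 114 mm over their backs; the gripper's body (76 mm by 85 mm) begins 54 mm behind the grasp point. The pads swing forward as they close: fully open they stand 13 mm farther back than shut.
Start: joints at [-1.491, 0.313, 1.498, -0, 1.331, -0.223], TCP at [156.539, -501.125, 231.294] pointing down, gripper open.
Joint ranges: [-2.94, 2.94], [-0.97, 2.17], [0.19, 2.56], [-1.23, 4.37], [0.02, 3.11], [-2.88, 2.88]. Speed limits (rad/s): [2.39, 2.39, 3.01, 3.14, 3.14, 3.14].

INTERFACE

Orientations are given as a unit quaternion [w, x, y, z].
In Python, from rig import * gives the robot as it stands. The module is installed in compiled form; this text tells all that it offers.
- The arm moves only by the shell command python3 -m crank 'ROWS' [FORCE]. ROWS is JSON, a list that holds one entry, the list of rows, each a list of 7 numbers: the shift along the tool's x, y, z in units of 25 mm (1.0 is 25 mm), then the turn, a rotation vector about the tool's x, y, z in units of 8 degrees (1.0 is 8 degrees), then the finger opening in mm, from 0 to 85.4. A call has exactly 8 rows; each row shifts and turns the commanded pose from where the row before left it, along the tool's axes as they then stand; what a row does not reach is not made up. A row lasts 1/10 s, in which the tool goes at most 50 mm and 8.59 degrees, less where a joint would pass 70% of its speed; a pose out of reach is approached as far as the arm can. A call is refused whole if a number of a shift passes 1 or a number of a turn 1, either way. A call with a gripper value outside its range is refused whole. The fingers move at their own pace and stop on an object; FORCE is the grip in N (left out, the last holds). Time passes only in rows, so rows that do not move let the fingers close, or fill a call up. It gives the time, the measured TCP pose, the force, the opening and the grip force at its end, in the units of the state.
- sense(): the state, without advancing time (a new reading comes with each control period).
- capture(name): name is "side" or "top" or "wrist"; returns the picture (420x560x3 uint8, blue, green, red); there is no depth.
- camera_model(name): a dict with "fx", "fy", "cx", "cy" (pixels), "world_from_camera" (4x4, takes a point from camera to world coordinates); the wrist camera has in their place "T_tool_cam" (4x4, takes a point from camera to tool coordinates, whose origin is the TCP and whose axes are the flange's). Camera axes: x right, y up, looking along -z (the intrinsics and any distortion apply to the point x, -y, -z); pixel columns grow to the right and rows downward; lengths in mm; the calibration is good to about 2 mm. A picture is of the moment at which its call begins: read the wrist's pose just before it. camera_model takes no time and is no camera call.
- finish_job(): hands the job in; it is judged then, once.
The state is a dict: "time_s": time; "joints": joint angles; "dq": joint speeds; "tau": joint torques, N m; "eef_pos": TCP position; "ee_rot": TCP orientation; "force": force on the tool from outside, world axes, zero at the start; "wrist_torque": the same for the moment, N m; "grip_width": opening from 0.0 (shut) to 1.0 (fully open); "grip_force": force on a finger pad.
Only numpy, scipy, OpenCV 4.12 (cv2) and the standard library are available. Lean on these libraries where they do the work, as an engineer would, in place of code of your own. Each camera call takes 0.05 s, during which the arm holds its last target. There are 200 camera calls.

## Working session

There is one attempt and no reset: what is moved stays moved. The work goes in short steps, Python scripts to look and compute and a shell command to move; the robot and the scene stay as the last step left them, time stands still between calls to the robot, and variables do not carry over. Pictures are saved under pics/ and viewed, at most 13 in all, crops included, and the job is handed in when it is done.

```bash
mkdir -p pics
python3 - <<'E'
from rig import *
import cv2
for n in ("top","side"):
    cv2.imwrite(f"pics/{n}0.png",cv2.resize(capture(n),(800,600),interpolation=cv2.INTER_CUBIC))
    m=camera_model(n);print({k:(v if not hasattr(v,'round') else v) for k,v in m.items()})
print(camera_model("wrist"));print(sense())
E
```

```text
{'fx': 519.3158886633972, 'fy': 519.3158886633972, 'cx': 276.1366266648593, 'cy': 207.7387953869175, 'world_from_camera': array([[-2.42745918e-02,  9.97003583e-01, -7.34479430e-02,
         3.94493914e+02],
       [-9.99704094e-01, -2.40935003e-02,  3.35070971e-03,
        -5.85936054e+01],
       [ 1.57105155e-03,  7.35075464e-02,  9.97293423e-01,
         1.64207927e+03],
       [ 0.00000000e+00,  0.00000000e+00,  0.00000000e+00,
         1.00000000e+00]])}
{'fx': 487.4579877715414, 'fy': 487.4579877715414, 'cx': 273.5372265049711, 'cy': 210.5578012609535, 'world_from_camera': array([[-7.25960354e-01,  5.25369141e-01, -4.43811706e-01,
        -2.92528665e+01],
       [-6.87546719e-01, -5.39254313e-01,  4.86296510e-01,
         5.20592821e+02],
       [ 1.61578028e-02,  6.58173268e-01,  7.52693081e-01,
         9.57256215e+02],
       [ 0.00000000e+00,  0.00000000e+00,  0.00000000e+00,
         1.00000000e+00]])}
{'fx': 303.7913699434612, 'fy': 303.7913699434612, 'cx': 283.080147706729, 'cy': 205.448244694178, 'T_tool_cam': array([[-1.21526154e-03,  9.51101044e-01,  3.08877527e-01,

[... 274 characters left out ...]
e+00]])}
{'time_s': 0.1, 'joints': array([-1.49140732e+00,  3.13369312e-01,  1.49836998e+00, -9.02784751e-06,
        1.33100624e+00, -2.23391727e-01]), 'dq': array([ 0.00050945, -0.00123049, -0.00196322, -0.00017867, -0.00035086,
        0.00341726]), 'tau': array([ 2.71261175e-03, -4.12898648e+01, -2.60141999e+01, -2.16999983e-04,
        2.98107232e-03,  4.55049545e-07]), 'eef_pos': array([ 156.5133431 , -500.88010905,  230.80162418]), 'ee_rot': array([-5.75259372e-04,  9.88562022e-01,  1.50813781e-01,  3.70956399e-05]), 'force': array([ 0.17373423,  0.56244268, -0.20920996]), 'wrist_torque': array([0.04038208, 0.01308617, 0.02875118]), 'grip_force': 0.0, 'grip_width': 0.9976025431160379}
```

View pics/top0.png

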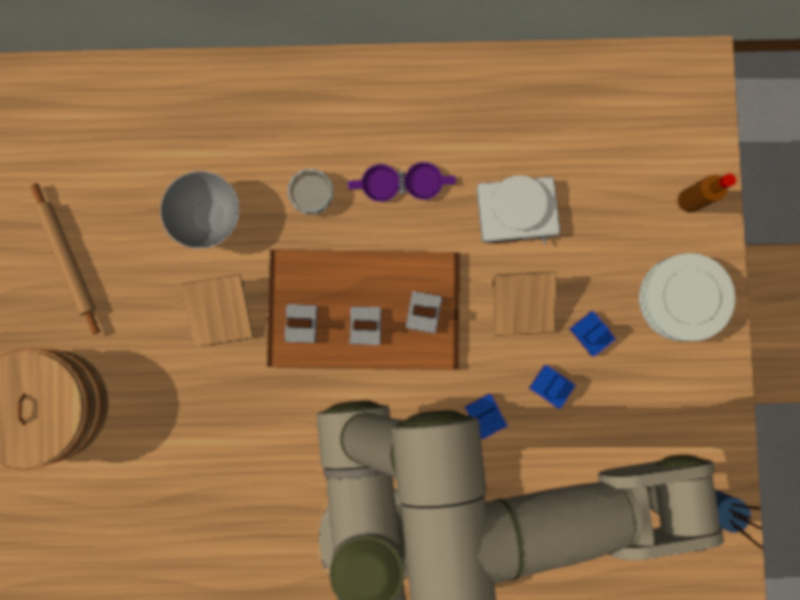

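View pics/side0.png

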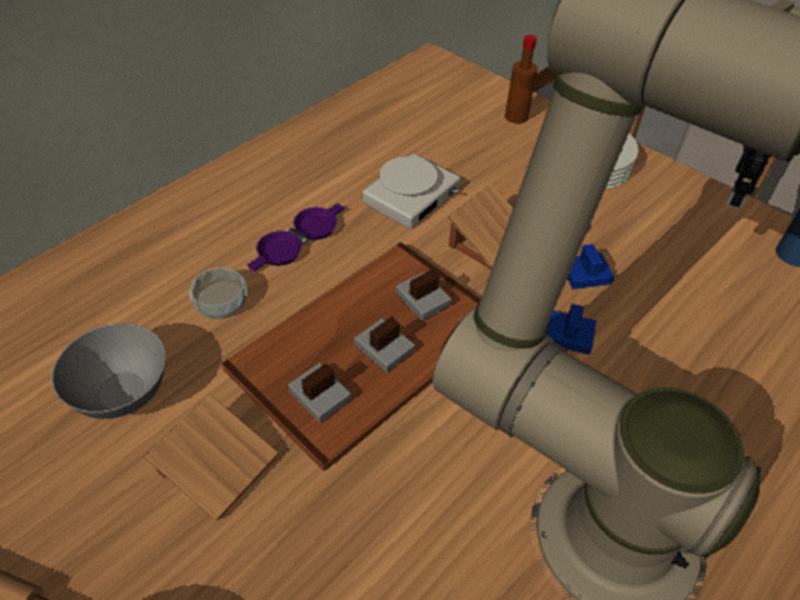

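The top view shows the board at about x 270–458, y 250–368, with three weights at (301,324), (366,326) and (425,313). The stands are at (216,311) and (525,304). I'll enlarge both views to take measurements.

Run:
```python
from rig import *
import cv2
im=capture("top")[165:265,120:400]
cv2.imwrite("pics/top1.png",cv2.resize(im[:, :140],(784,560),interpolation=cv2.INTER_CUBIC))
cv2.imwrite("pics/top2.png",cv2.resize(im[:,140:],(784,560),interpolation=cv2.INTER_CUBIC))
```

```text
(no output)
```

View pics/top1.png

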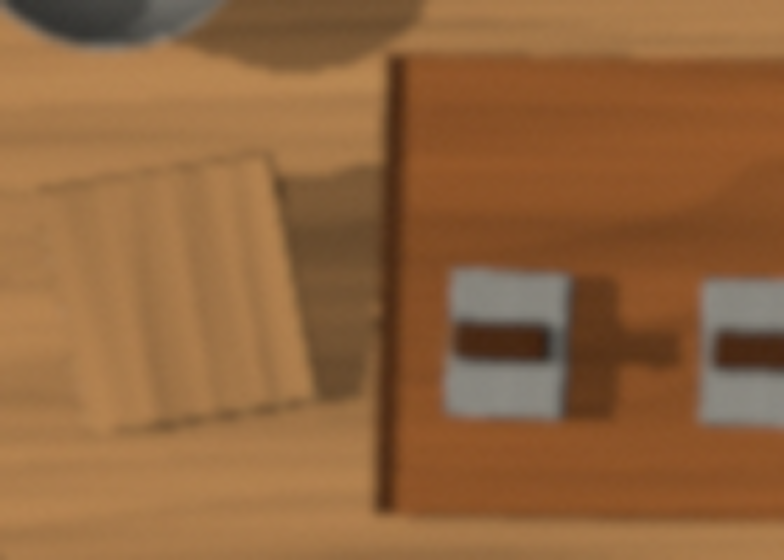

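View pics/top2.png

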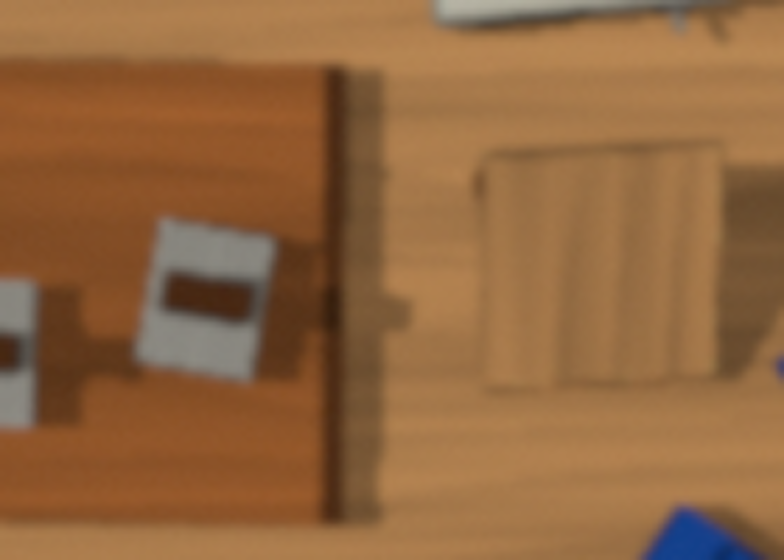

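The crops show the base corners and the stand corners clearly. The right-hand stand looks shorter and steeper. I'll back-project the corners and check the sizes.

```bash
cat > h.py <<'E'
from rig import *
import numpy as np
def ray(n,p,z):
    m=camera_model(n);T=np.array(m["world_from_camera"])
    d=T[:3,:3]@np.array([(p[0]-m["cx"])/m["fx"],-(p[1]-m["cy"])/m["fy"],-1]);o=T[:3,3]
    return o+d*(z-o[2])/d[2]
def c1(u,v,off=120):return ((u+.5)/5.6-.5+off,(v+.5)/5.6-.5+165)
def rep(name,P,Z,off=120):
    Q=np.array([ray("top",c1(u,v,off),z) for (u,v),z in zip(P,Z)])
    e=[np.linalg.norm(Q[i]-Q[(i+1)%4]) for i in range(4)]
    x=Q[0]+Q[1]-Q[2]-Q[3]; y=Q[0]+Q[3]-Q[1]-Q[2]
    print(name,Q.mean(0).round(1),"edges",np.round(e,1),"yaw x,y deg",np.degrees([np.arctan2(x[1],x[0]),np.arctan2(-y[0],y[1])]).round(2))
E
python3 - <<'E'
from h import *
rep("W1",[(450,268),(568,273),(562,418),(444,416)],[44]*4)
rep("W2",[(702,280),(822,281),(820,428),(698,424)],[44]*4)
rep("W3",[(160,217),(277,239),(254,381),(135,360)],[44]*4,260)
L=[(42,188),(268,155),(318,400),(95,435)];R=[(485,155),(722,145),(716,376),(488,390)]
for a,h,l in(("steep",84,18),("shallow",56.3,18)):
    rep("L "+a,L,[h,h,l,l]);rep("R "+a,R,[h,h,l,l],260)
rep("board",[(400,57),(784+330,66),(784+325,520),(385,513)],[20]*4)
E
```

```text
W1 [460.9 141.   44. ] edges [65.  79.7 64.7 81.4] yaw x,y deg [-3.2  -3.09]
W2 [452.3   1.3  44. ] edges [66.1 80.8 66.9 79.1] yaw x,y deg [-2.4  -2.57]
W3 [ 479.  -125.8   44. ] edges [65.6 79.3 66.3 80. ] yaw x,y deg [-11.1  -11.73]
L steep [490.7 317.5  51. ] edges [122.5 147.1 125.4 148.2] yaw x,y deg [5.07 7.27]
R steep [ 490.1 -343.2   51. ] edges [127.9 139.5 127.6 141.6] yaw x,y deg [2.88 1.58]
L shallow [492.1 320.9  37.1] edges [124.7 140.4 125.4 141.6] yaw x,y deg [7.82 7.27]
R shallow [ 491.5 -345.7   37.1] edges [130.1 131.3 127.6 133.5] yaw x,y deg [0.55 1.58]
board [489.9   6.2  20. ] edges [401.2 254.  402.1 255.2] yaw x,y deg [-2.47 -2.03]
```

```bash
cat >> h.py <<'E'
from scipy.spatial.transform import Rotation as Ro
def tool(yaw,tilt=0): # tool y along weight x (world angle yaw deg); tilt: slope deg
    b=Ro.from_euler("z",yaw,degrees=True)*Ro.from_euler("y",-tilt,degrees=True)
    return b*Ro.from_matrix(np.array([[0,1,0],[1,0,0],[0,0,-1]]).T)
def go(pos,yaw,tilt=0):
    s=sense();q=s["ee_rot"];R=Ro.from_quat([q[1],q[2],q[3],q[0]]);p=np.array(s["eef_pos"])
    T=tool(yaw,tilt);d=np.array(pos)-p
    print("t %.1f pos"%s["time_s"],p.round(1),"F",np.round(s["force"],2),"w %.3f"%s["grip_width"])
    print("shift now-axes",(R.inv().apply(d)/25).round(2),"| target-axes",(T.inv().apply(d)/25).round(2),"| turn",((R.inv()*T).as_rotvec(degrees=True)/8).round(2))
E
python3 -m crank '[[[0,0,0,0,0,-0.96,50],[0,0,0,0,0,-0.96,50],[0,0,0,0,0,-0.96,50],[0,0,0,0,0,-0.96,50],[0,0,0,0,0,-0.96,50],[0,0,0,0,0,-0.96,50],[0,0,0,0,0,-0.96,50],[0,0,0,0,0,-0.96,50]]]'
python3 -c "
from h import *
go((479,-126,130),-11.4)"
```

```text
time_s: 0.95
eef_pos: [156.5, -501.0, 231.0]
ee_rot: [-0.0, 0.771, 0.637, 0.0]
force: [0.3, -0.0, 1.5]
grip_width: 0.583
grip_force: 0.0
t 0.9 pos [ 156.5 -501.   231. ] F [ 0.29 -0.01  1.47] w 0.583
shift now-axes [17.17  9.83  4.05] | target-axes [17.25  9.68  4.04] | turn [-0.   -0.    0.06]
```

```bash
python3 -m crank '[[[0.9,0.5,0,0,0,0,50],[0.9,0.5,0,0,0,0,50],[0.9,0.5,0,0,0,0,50],[0.9,0.5,0,0,0,0,50],[0.9,0.5,0,0,0,0,50],[0.9,0.5,0,0,0,0,50],[0.9,0.5,0,0,0,0,50],[0.9,0.5,0,0,0,0,50]]]' >/dev/null
python3 -m crank '[[[0.9,0.5,0,0,0,0,50],[0.9,0.5,0,0,0,0,50],[0.9,0.5,0,0,0,0,50],[0.9,0.5,0,0,0,0,50],[0.9,0.5,0,0,0,0,50],[0.9,0.5,0,0,0,0,50],[0.9,0.5,0,0,0,0,50],[0.9,0.5,0,0,0,0,50]]]' >/dev/null
python3 -m crank '[[[0.6,0.35,0.4,0,0,0,50],[0.6,0.35,0.4,0,0,0,50],[0.6,0.35,0.4,0,0,0,50],[0.5,0.3,0.4,0,0,0,50],[0.4,0.2,0.4,0,0,0,50],[0.2,0.1,0.4,0,0,0,50],[0,0,0,0,0,0,50],[0,0,0,0,0,0,50]]]'
python3 - <<'E'
from h import *
import cv2
go((479,-126,130),-11.4)
cv2.imwrite("pics/w3.png",cv2.resize(capture("wrist"),(800,600)))
E
```

```text
time_s: 3.35
eef_pos: [477.1, -124.1, 171.4]
ee_rot: [-0.0, 0.773, 0.635, -0.0]
force: [-0.2, -0.7, 0.3]
grip_width: 0.591
grip_force: 0.0
t 3.4 pos [ 477.1 -124.1  171.4] F [-0.21 -0.69  0.27] w 0.591
shift now-axes [-0.06  0.09  1.65] | target-axes [-0.06  0.09  1.65] | turn [-0.    0.    0.02]
```

View pics/w3.png

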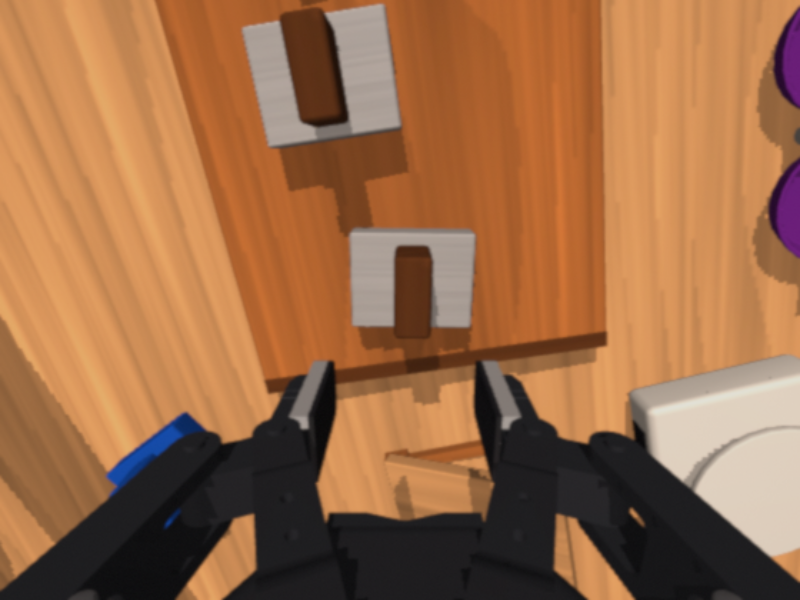

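The wrist view shows the weight square to the fingers, with its bar at about (413,290), between the pads. I'll lower over it.

```bash
python3 -m crank '[[[-0.06,0.09,0.8,0,0,0,50],[0,0,0.8,0,0,0,50],[0,0,0.8,0,0,0,50],[0,0,0.8,0,0,0,50],[0,0,0.7,0,0,0,50],[0,0,0.5,0,0,0,50],[0,0,0.4,0,0,0,50],[0,0,0,0,0,0,50]]]'
python3 -m crank '[[[0,0.15,0,0,0,0,50],[0,0.15,0,0,0,0,50],[0,0.15,0,0,0,0,50],[0,0.15,0,0,0,0,50],[0,0.15,0,0,0,0,50],[0,0.15,0,0,0,0,50],[0,0.15,0,0,0,0,50],[0,0.15,0,0,0,0,50]]]'
```

```text
time_s: 4.2
eef_pos: [478.8, -125.7, 50.6]
ee_rot: [-0.001, 0.773, 0.635, -0.0]
force: [-0.5, -0.4, 0.6]
grip_width: 0.588
grip_force: 0.0
time_s: 5.0
eef_pos: [508.7, -131.5, 51.2]
ee_rot: [-0.0, 0.773, 0.635, -0.0]
force: [-5.2, 1.2, 2.1]
grip_width: 0.585
grip_force: 2.1
```

```bash
python3 -m crank '[[[0,0.1,0,0,0,0,50],[0,0.1,0,0,0,0,50],[0,0.1,0,0,0,0,50],[0,0.1,0,0,0,0,50],[0,0.1,0,0,0,0,50],[0,0.1,0,0,0,0,50],[0,0.1,0,0,0,0,50],[0,0.1,0,0,0,0,50]]]' | grep -E "pos|force"
python3 -m crank '[[[0,0.1,0,0,0,0,50],[0,0.1,0,0,0,0,50],[0,0.1,0,0,0,0,50],[0,0.1,0,0,0,0,50],[0,0.1,0,0,0,0,50],[0,0.1,0,0,0,0,50],[0,0.1,0,0,0,0,50],[0,0.1,0,0,0,0,50]]]'| grep -E "pos|force"
```

```text
eef_pos: [528.4, -135.5, 51.2]
force: [-4.2, 0.8, -0.1]
grip_force: 1.9
eef_pos: [548.1, -139.3, 51.3]
force: [-3.6, 0.3, -1.2]
grip_force: 1.7
```

```bash
python3 -m crank '[[[0,0.05,0,0,0,0,50],[0,0.05,0,0,0,0,50],[0,0.05,0,0,0,0,50],[0,0.05,0,0,0,0,50],[0,0.05,0,0,0,0,50],[0,0.05,0,0,0,0,50],[0,0.05,0,0,0,0,50],[0,0.05,0,0,0,0,50]]]' | grep -E "pos|force"
python3 -m crank '[[[0,-0.25,0,0,0,0,50],[0,-0.25,0,0,0,0,50],[0,0,0,0,0,0,50],[0,0,-0.5,0,0,0,50],[0,0,-0.9,0,0,0,50],[0,0,-0.9,0,0,0,50],[0,0,-0.9,0,0,0,50],[0,0,-0.5,0,0,0,50]]]' | grep -E "pos|force"
python3 -c "
from h import *
go((452,1.5,130),-2.5)"
```

```text
eef_pos: [557.8, -141.2, 51.3]
force: [-3.1, 0.0, 0.1]
grip_force: 1.6
eef_pos: [546.2, -139.1, 146.6]
force: [0.6, -0.6, 0.2]
grip_force: 0.0
t 8.2 pos [ 546.2 -139.1  146.6] F [ 0.64 -0.57  0.23] w 0.587
shift now-axes [ 4.79 -4.79  0.64] | target-axes [ 5.46 -4.01  0.66] | turn [ 0.03  0.01 -1.09]
```

```bash
python3 -m crank '[[[0.8,-0.8,0,0,0,0,50],[0.8,-0.8,0,0,0,0,50],[0.8,-0.8,0,0,0,0,50],[0.8,-0.8,0,0,0,0,50],[0.8,-0.8,0,0,0,0,50],[0.8,-0.8,0,0,0,0,50],[0,0,0,0,0,-0.55,50],[0,0,0,0,0,-0.54,50]]]' | grep -E "pos|force"
python3 -c "
from h import *
go((452,1.5,50),-2.5)"
```

```text
eef_pos: [450.9, 2.8, 144.3]
force: [0.6, -0.2, 0.3]
grip_force: 0.0
t 9.0 pos [450.9   2.8 144.3] F [ 0.57 -0.24  0.27] w 0.586
shift now-axes [-0.05  0.05  3.77] | target-axes [-0.05  0.05  3.77] | turn [0.01 0.   0.03]
```

```bash
python3 -m crank '[[[-0.05,0.05,0.7,0,0,0,50],[0,0,0.7,0,0,0,50],[0,0,0.7,0,0,0,50],[0,0,0.6,0,0,0,50],[0,0,0.5,0,0,0,50],[0,0,0.3,0,0,0,50],[0,0,0.2,0,0,0,50],[0,0,0,0,0,0,50]]]' | grep -E "pos|force"
python3 -m crank '[[[0,0.15,0,0,0,0,50],[0,0.15,0,0,0,0,50],[0,0.15,0,0,0,0,50],[0,0.15,0,0,0,0,50],[0,0.15,0,0,0,0,50],[0,0.15,0,0,0,0,50],[0,0.15,0,0,0,0,50],[0,0.15,0,0,0,0,50]]]' | grep -E "pos|force"
python3 -m crank '[[[0,0.1,0,0,0,0,50],[0,0.1,0,0,0,0,50],[0,0.1,0,0,0,0,50],[0,0.1,0,0,0,0,50],[0,0.1,0,0,0,0,50],[0,0.1,0,0,0,0,50],[0,0.1,0,0,0,0,50],[0,0.1,0,0,0,0,50]]]' | grep -E "pos|force"
```

```text
eef_pos: [452.1, 0.9, 51.1]
force: [0.4, 0.1, -0.1]
grip_force: 0.0
eef_pos: [480.0, 0.1, 50.8]
force: [-11.0, 0.7, 5.4]
grip_force: 5.7
eef_pos: [500.0, -0.8, 50.8]
force: [-12.2, 0.4, 6.8]
grip_force: 5.6
```

A z force of +6.8 means the tool is bearing down on this weight. I'll back off, raise 3 mm and push again slowly.

```bash
python3 -m crank '[[[0,-0.15,0,0,0,0,50],[0,-0.15,-0.06,0,0,0,50],[0,0,-0.06,0,0,0,50],[0,0,0,0,0,0,50],[0,0,0,0,0,0,50],[0,0.05,0,0,0,0,50],[0,0.05,0,0,0,0,50],[0,0.05,0,0,0,0,50]]]' | grep -E "pos|force"
python3 -m crank '[[[0,0.05,0,0,0,0,50],[0,0.05,0,0,0,0,50],[0,0.05,0,0,0,0,50],[0,0.05,0,0,0,0,50],[0,0.05,0,0,0,0,50],[0,0.05,0,0,0,0,50],[0,0.05,0,0,0,0,50],[0,0.05,0,0,0,0,50]]]' | grep -E "pos|force"
```

```text
eef_pos: [498.6, -1.1, 54.3]
force: [-0.7, -0.4, 0.2]
grip_force: 0.0
eef_pos: [506.4, -1.1, 53.7]
force: [-10.0, 0.4, 5.2]
grip_force: 5.0
```

That fits a grippy sole: F = μ(9 + 5) ≈ 10 N at μ ≈ 0.7, with some friction at the pad, and the pressing force is well under 25 N. I'll finish this slide.

```bash
python3 -m crank '[[[0,0.1,-0.02,0,0,0,50],[0,0.1,-0.02,0,0,0,50],[0,0.1,-0.02,0,0,0,50],[0,0.1,-0.02,0,0,0,50],[0,0.1,-0.02,0,0,0,50],[0,0.1,-0.02,0,0,0,50],[0,0.1,-0.02,0,0,0,50],[0,0.1,-0.02,0,0,0,50]]]' | grep -E "pos|force"
python3 -m crank '[[[0,-0.25,0,0,0,0,50],[0,-0.25,0,0,0,0,50],[0,0,0,0,0,0,50],[0,0,-0.5,0,0,0,50],[0,0,-0.9,0,0,0,50],[0,0,-0.9,0,0,0,50],[0,0,-0.9,0,0,0,50],[0,0,-0.5,0,0,0,50]]]' | grep -E "pos|force"
python3 -c "
from h import *
go((461,141,140),-3.1)"
```

```text
eef_pos: [528.6, -2.4, 58.3]
force: [-5.0, -0.2, -2.8]
grip_force: 2.4
eef_pos: [516.8, -2.0, 153.6]
force: [-0.5, -0.8, -0.1]
grip_force: 0.0
t 14.6 pos [516.8  -2.  153.6] F [-0.49 -0.76 -0.12] w 0.583
shift now-axes [ 5.62 -2.48  0.53] | target-axes [ 5.59 -2.54  0.54] | turn [0.03 0.   0.08]
```

```bash
python3 -m crank '[[[0.8,-0.35,0,0,0,0,50],[0.8,-0.35,0,0,0,0,50],[0.8,-0.35,0,0,0,0,50],[0.8,-0.35,0,0,0,0,50],[0.8,-0.35,0.1,0,0,0,50],[0.8,-0.35,0.2,0,0,0,50],[0.8,-0.38,0.2,0,0,0,50],[0,0,0,0,0,0,50]]]' | grep -E "pos|force"
python3 -c "
from h import *
go((461,141,50),-3.1)"
```

```text
eef_pos: [459.0, 142.3, 138.1]
force: [-0.1, -1.3, 0.1]
grip_force: 0.0
t 15.4 pos [459.  142.3 138.1] F [-0.11 -1.28  0.08] w 0.587
shift now-axes [-0.05  0.09  3.52] | target-axes [-0.05  0.08  3.52] | turn [-0.01 -0.    0.09]
```

```bash
python3 -m crank '[[[-0.05,0.08,0.7,0,0,0,50],[0,0,0.7,0,0,0,50],[0,0,0.6,0,0,0,50],[0,0,0.6,0,0,0,50],[0,0,0.4,0,0,0,50],[0,0,0.3,0,0,0,50],[0,0,0.2,0,0,0,50],[0,0,0,0,0,0,50]]]' | grep -E "pos|force"
python3 -m crank '[[[0,0.15,0,0,0,0,50],[0,0.15,0,0,0,0,50],[0,0.15,0,0,0,0,50],[0,0.15,0,0,0,0,50],[0,0.15,0,0,0,0,50],[0,0.15,0,0,0,0,50],[0,0.15,0,0,0,0,50],[0,0.15,0,0,0,0,50]]]' | grep -E "pos|force"
python3 -m crank '[[[0,0.1,0,0,0,0,50],[0,0.1,0,0,0,0,50],[0,0.1,0,0,0,0,50],[0,0.1,0,0,0,0,50],[0,0.1,0,0,0,0,50],[0,0.1,0,0,0,0,50],[0,0.1,0,0,0,0,50],[0,0.1,0,0,0,0,50]]]' | grep -E "pos|force"
python3 -m crank '[[[0,0.1,0,0,0,0,50],[0,0.1,0,0,0,0,50],[0,0.1,0,0,0,0,50],[0,0.1,0,0,0,0,50],[0,0.1,0,0,0,0,50],[0,0.1,0,0,0,0,50],[0,0.1,0,0,0,0,50],[0,0.1,0,0,0,0,50]]]' | grep -E "pos|force"
```

```text
eef_pos: [462.0, 139.2, 50.6]
force: [-0.4, -1.0, 0.1]
grip_force: 0.0
eef_pos: [492.2, 138.1, 50.8]
force: [-2.0, -0.3, 1.9]
grip_force: 0.8
eef_pos: [512.1, 137.2, 50.8]
force: [-1.1, -0.3, 0.5]
grip_force: 0.8
eef_pos: [532.1, 136.3, 50.8]
force: [-1.2, 0.2, -0.3]
grip_force: 0.7
```

The drags were about 1.5 N for the left weight, 3.5 N for the right and μ ≈ 0.7 for the middle. So the middle one goes on steep, the right one goes on shallow, and the left one stays.

```bash
python3 -m crank '[[[0,-0.25,0,0,0,0,50],[0,-0.25,0,0,0,0,50],[0,0,0,0,0,0,50],[0,0,-0.5,0,0,0,50],[0,0,-0.9,0,0,0,50],[0,0,-0.9,0,0,0,50],[0,0,-0.9,0,0,0,50],[0,0,-0.5,0,0,0,50]]]' | grep -E "pos|force"
python3 -m crank '[[[-0.8,0,0,0,0,0,50],[-0.8,0,0,0,0,0,50],[-0.8,0,0,0,0,0,50],[-0.8,0,0,0,0,0,50],[-0.8,0,-0.2,0,0,0,50],[-0.8,0,-0.2,0,0,0,50],[-0.7,0,-0.2,0,0,0,50],[0,0,0,0,0,0,50]]]' | grep -E "pos|force"
python3 - <<'E'
from h import *
import cv2
go((514,-2,165),-3)
cv2.imwrite("pics/w2.png",cv2.resize(capture("wrist"),(800,600)))
E
```

```text
eef_pos: [520.2, 136.9, 146.0]
force: [-0.1, 0.4, -0.0]
grip_force: 0.0
eef_pos: [513.8, -2.1, 159.1]
force: [-0.0, 0.9, -0.4]
grip_force: 0.0
t 20.2 pos [513.8  -2.1 159.1] F [-0.    0.86 -0.39] w 0.586
shift now-axes [ 0.    0.01 -0.24] | target-axes [ 0.    0.01 -0.24] | turn [0.01 0.   0.05]
```

View pics/w2.png

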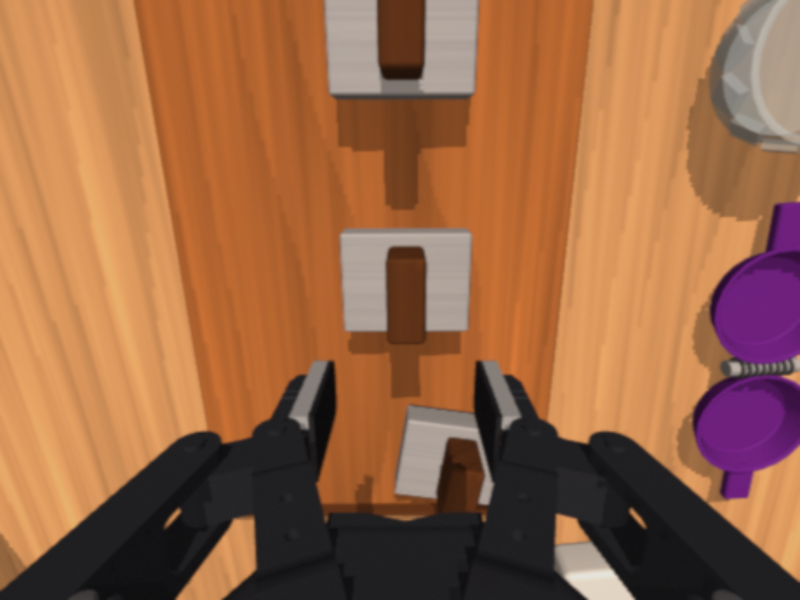

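The wrist view shows the middle weight square between the fingers, with its base corners at (341,229), (471,229), (469,332) and (345,330). All three weights stand on the board.

```bash
cat >> h.py <<'E'
def wray(p,z):
    m=camera_model("wrist");s=sense();q=s["ee_rot"];R=Ro.from_quat([q[1],q[2],q[3],q[0]])
    T=np.array(m["T_tool_cam"]);u,v=p[0]*.7,p[1]*.7
    d=R.apply(T[:3,:3]@np.array([(u-m["cx"])/m["fx"],-(v-m["cy"])/m["fy"],-1]));o=R.apply(T[:3,3])+s["eef_pos"]
    return o+d*(z-o[2])/d[2]
E
python3 -c "
from h import *
Q=[wray(p,44) for p in((341,229),(471,229),(469,332),(345,330))];print(np.round(Q,1),np.mean(Q,0).round(1))
print(wray((412,406),44),wray((396,495),44))
go((514,-2,42),-3)"
```

```text
[[476.6  36.4  44. ]
 [553.8  32.8  44. ]
 [552.6 -33.5  44. ]
 [473.2 -28.5  44. ]] [514.1   1.8  44. ]
[513.82532126 -86.30798983  44.        ] [ 499.03192972 -160.67973631   44.        ]
t 20.2 pos [513.6  -1.  158.7] F [ 1.18  0.48 -0.06] w 0.584
shift now-axes [-0.04  0.02  4.67] | target-axes [-0.04  0.02  4.67] | turn [0.   0.   0.05]
```

```bash
python3 -m crank '[[[0.08,0.02,0.7,0,0,0,50],[0,0,0.7,0,0,0,50],[0,0,0.7,0,0,0,50],[0,0,0.7,0,0,0,50],[0,0,0.6,0,0,0,50],[0,0,0.5,0,0,0,50],[0,0,0.4,0,0,0,50],[0,0,0,0,0,0,50]]]' | grep -E "pos|force"
python3 -m crank '[[[0,0,0,0,0,0,10],[0,0,0,0,0,0,10],[0,0,0,0,0,0,10],[0,0,0,0,0,0,10],[0,0,0,0,0,0,10],[0,0,0,0,0,0,10],[0,0,0,0,0,0,10],[0,0,0,0,0,0,10]]]' 45
python3 -c "
from h import *
go((514,-2,180),-3)"
```

```text
eef_pos: [513.5, 1.9, 49.7]
force: [0.2, -0.0, -0.1]
grip_force: 0.0
time_s: 21.85
eef_pos: [514.8, 1.4, 51.5]
ee_rot: [0.001, 0.722, 0.692, 0.001]
force: [3.2, 0.8, 6.6]
grip_width: 0.248
grip_force: 49.2
t 21.9 pos [514.8   1.4  51.5] F [3.18 0.85 6.56] w 0.248
shift now-axes [-0.14 -0.01 -5.14] | target-axes [-0.14 -0.02 -5.14] | turn [0.01 0.   0.06]
```

```bash
python3 -m crank '[[[0,0,-0.2,0,0,0,10],[0,0,-0.5,0,0,0,10],[0,0,-0.7,0,0,0,10],[0,0,-0.8,0,0,0,10],[0,0,-0.8,0,0,0,10],[0,0,-0.8,0,0,0,10],[0,0,-0.5,0,0,0,10],[0,0,0,0,0,0,10]]]'
python3 -c "
from h import *
from math import *
def tgt(c,h,t,y):
    t,y=radians(t),radians(y);return np.array(c)+h*np.array([-sin(t)*cos(y),-sin(t)*sin(y),cos(t)])
print(tgt((490,-343,51),31.5+70,28,2))
go(tgt((490,-343,51),31.5+70,28,2),2,28)"
```

```text
time_s: 22.65
eef_pos: [514.3, 1.4, 159.6]
ee_rot: [0.001, 0.722, 0.692, 0.001]
force: [-0.4, -0.1, -8.7]
grip_width: 0.249
grip_force: 47.2
[ 442.3776643  -344.66300861  140.61918068]
t 22.6 pos [514.3   1.4 159.6] F [-0.43 -0.08 -8.68] w 0.249
shift now-axes [-13.95  -2.28   0.76] | target-axes [-13.73  -3.32  -0.91] | turn [-3.48  0.14 -0.55]
```

```bash
python3 -m crank '[[[-0.5,0,0,0,0,0,10],[-0.95,-0.15,0,0,0,0,10],[-0.95,-0.15,0,0,0,0,10],[-0.95,-0.15,0,0,0,0,10],[-0.95,-0.15,0,0,0,0,10],[-0.95,-0.15,0,0,0,0,10],[-0.95,-0.15,0,0,0,0,10],[-0.95,-0.15,0,0,0,0,10]]]' | grep -E "pos|force"
python3 -m crank '[[[-0.95,-0.2,0,0,0,0,10],[-0.95,-0.2,0,0,0,0,10],[-0.95,-0.2,0,0,0,0,10],[-0.95,-0.2,0,0,0,0,10],[-0.95,-0.2,0,0,0,0,10],[-0.95,-0.2,0,0,0,0,10],[-0.75,0,0,0,0,0,10],[-0.35,0,0,0,0,0,10]]]' | grep -E "pos|force"
python3 -m crank '[[[0,0,0,-0.43,0.02,-0.07,10],[0,0,0,-0.43,0.02,-0.07,10],[0,0,0,-0.43,0.02,-0.07,10],[0,0,0,-0.43,0.02,-0.07,10],[0,0,0,-0.43,0.02,-0.07,10],[0,0,0,-0.43,0.02,-0.07,10],[0,0,0,-0.43,0.02,-0.07,10],[0,0,0,-0.43,0.02,-0.07,10]]]' | grep -E "pos|force"
cat >> h.py <<'E'
from math import *
def tgt(c,h,t,y):
    t,y=radians(t),radians(y);return np.array(c)+h*np.array([-sin(t)*cos(y),-sin(t)*sin(y),cos(t)])
E
python3 - <<'E'
from h import *
import cv2
go(tgt((490,-343,51),31.5+20,28,2),2,28)
cv2.imwrite("pics/s1.png",cv2.resize(capture("side"),(1600,1200))[200:800,500:1300])
cv2.imwrite("pics/s2.png",cv2.resize(capture("wrist"),(800,600)))
E
```

```text
eef_pos: [478.9, -177.1, 157.0]
force: [1.0, -0.1, -9.6]
grip_force: 47.1
eef_pos: [441.5, -346.0, 156.8]
force: [0.7, 0.9, -8.4]
grip_force: 47.1
eef_pos: [442.1, -343.8, 157.4]
force: [0.4, -0.0, -8.6]
grip_force: 47.2
t 25.1 pos [ 442.1 -343.8  157.4] F [ 0.41 -0.   -8.58] w 0.249
shift now-axes [-0.05 -0.29  2.6 ] | target-axes [-0.04 -0.31  2.6 ] | turn [-0.05 -0.04  0.01]
```

View pics/s2.png

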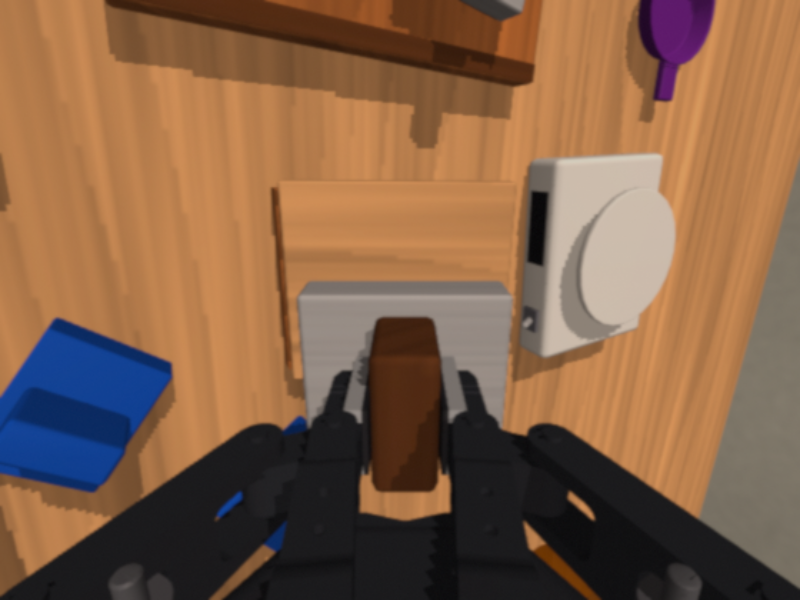

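The wrist view shows the plank edge from (280,181) to (517,181), parallel to the weight. I'll check those corners before lowering.

```bash
python3 -c "
from h import *
lo=wray((280,181),18.1);hi=wray((517,181),83.9);print(lo,hi,np.linalg.norm(hi-lo),(lo+hi)/2-np.array([-sin(radians(2)),cos(radians(2)),0])*65)"
python3 -m crank '[[[0,-0.1,0.5,-0.05,0,0,10],[0,-0.1,0.5,0,0,0,10],[0,-0.1,0.5,0,0,0,10],[0,0,0.5,0,0,0,10],[0,0,0.4,0,0,0,10],[0,0,0.2,0,0,0,10],[0,0,0,0,0,0,10],[0,0,0,0,0,0,10]]]' | grep -E "pos|force"
python3 -c "
from h import *
go(tgt((490,-343,51),31.5,28,2),2,28)"
```

```text
[ 428.25115023 -280.4338125    18.1       ] [ 549.33590442 -276.37766037   83.9       ] 137.8680893796225 [ 491.06199461 -343.36614019   51.        ]
eef_pos: [466.6, -343.6, 97.6]
force: [0.2, 0.5, -8.5]
grip_force: 47.2
t 25.9 pos [ 466.6 -343.6   97.6] F [ 0.17  0.5  -8.55] w 0.244
shift now-axes [-0.01 -0.05  0.83] | target-axes [-0.01 -0.05  0.83] | turn [-0.01 -0.02  0.01]
```

Both cameras agree on the centre to within 1 mm. I'll lower gently.

```bash
python3 -m crank '[[[0,0,0.2,0,0,0,10],[0,0,0.15,0,0,0,10],[0,0,0.1,0,0,0,10],[0,0,0.08,0,0,0,10],[0,0,0.06,0,0,0,10],[0,0,0.05,0,0,0,10],[0,0,0.05,0,0,0,10],[0,0,0,0,0,0,10]]]' | grep -E "pos|force"
python3 -m crank '[[[0,0,0.03,0,0,0,10],[0,0,0.03,0,0,0,10],[0,0,0.03,0,0,0,10],[0,0,0.03,0,0,0,10],[0,0,0,0,0,0,10],[0,0,0,0,0,0,10],[0,0,0,0,0,0,10],[0,0,0,0,0,0,10]]]' | grep -E "pos|force"
python3 -c "
from h import *
go(tgt((490,-343,51),31.5,28,2),2,28)"
```

```text
eef_pos: [474.5, -343.0, 82.0]
force: [-0.2, 0.1, -8.9]
grip_force: 47.2
eef_pos: [475.9, -343.0, 79.5]
force: [0.4, 0.6, -9.0]
grip_force: 47.2
t 27.6 pos [ 475.9 -343.    79.5] F [ 0.38  0.56 -8.97] w 0.249
shift now-axes [-0.02 -0.04  0.01] | target-axes [-0.02 -0.04  0.01] | turn [-0.01 -0.03  0.  ]
```

```bash
python3 -m crank '[[[0,0,0.02,0,0,0,10],[0,0,0.02,0,0,0,10],[0,0,0.02,0,0,0,10],[0,0,0.02,0,0,0,10],[0,0,0,0,0,0,10],[0,0,0,0,0,0,10],[0,0,0,0,0,0,10],[0,0,0,0,0,0,10]]]' | grep -E "pos|force"
```

```text
eef_pos: [476.3, -342.8, 78.7]
force: [-14.7, 6.4, 7.2]
grip_force: 50.4
```

Contact is firm. I'll relieve it slightly, then open.

```bash
python3 -m crank '[[[0,0,-0.02,0,0,0,10],[0,0,0,0,0,0,10],[0,0,0,0,0,0,25],[0,0,0,0,0,0,30],[0,0,0,0,0,0,50],[0,0,0,0,0,0,50],[0,0,0,0,0,0,50],[0,0,0,0,0,0,50]]]' | grep -E "pos|force|width"
python3 -m crank '[[[0,0,-0.2,0,0,0,50],[0,0,-0.5,0,0,0,50],[0,0,-0.8,0,0,0,50],[0,0,-0.8,0,0,0,50],[0,0,-0.8,0,0,0,50],[0,0,-0.5,0,0,0,50],[0,0,0,0,0,0,50],[0,0,0,0,0,0,50]]]' | grep -E "pos|force|width"
python3 - <<'E'
from h import *
import cv2
cv2.imwrite("pics/s3.png",cv2.resize(capture("wrist"),(800,600)))
go((533,-136,165),-11.4)
E
```

```text
eef_pos: [476.7, -343.1, 78.2]
force: [0.7, 0.5, -0.5]
grip_width: 0.585
grip_force: 0.0
eef_pos: [434.4, -344.7, 157.5]
force: [0.0, 0.2, -0.3]
grip_width: 0.586
grip_force: 0.0
t 30.0 pos [ 434.4 -344.5  157. ] F [ 0.42  0.01 -0.18] w 0.586
shift now-axes [8.19 3.89 1.74] | target-axes [ 8.96  2.22 -0.32] | turn [ 3.47 -0.44  1.65]
```

View pics/s3.png

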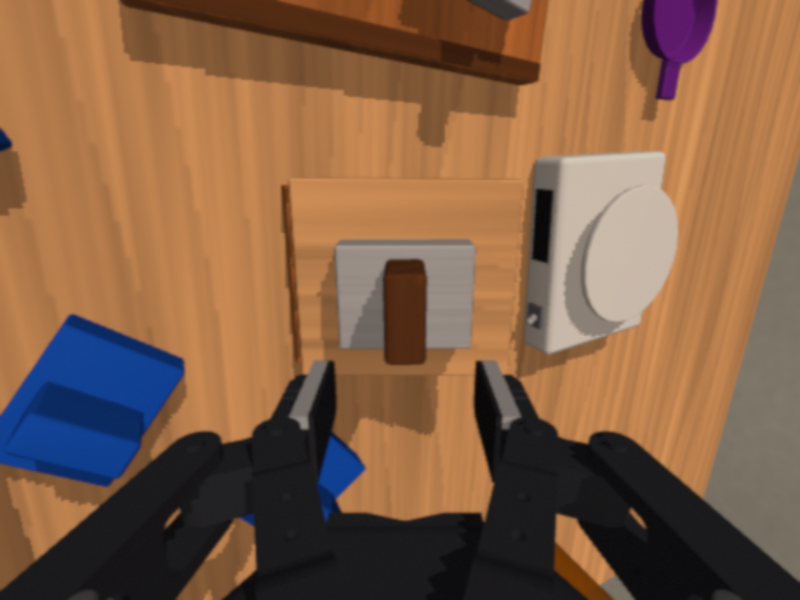

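The steep placing holds: the weight is flat and centred at about (405,295) on the plank. I'll untilt and go to the right-hand weight.

```bash
python3 -m crank '[[[0,0,0,0.43,-0.05,0.2,50],[0,0,0,0.43,-0.05,0.2,50],[0,0,0,0.43,-0.05,0.2,50],[0,0,0,0.43,-0.05,0.2,50],[0,0,0,0.43,-0.05,0.2,50],[0,0,0,0.43,-0.05,0.2,50],[0,0,0,0.43,-0.05,0.2,50],[0,0,0,0.43,-0.05,0.2,50]]]' | grep -E "pos|force|width"
python3 -c "
from h import *
go((544,-138,160),-11.4)"
```

```text
eef_pos: [434.6, -344.3, 156.6]
force: [0.2, -0.0, 0.1]
grip_width: 0.584
grip_force: 0.0
t 30.8 pos [ 434.6 -344.3  156.6] F [ 0.23 -0.05  0.1 ] w 0.584
shift now-axes [ 8.94  2.72 -0.1 ] | target-axes [ 8.95  2.66 -0.13] | turn [ 0.01 -0.03  0.05]
```

```bash
python3 -m crank '[[[0.9,0.28,0,0,0,0.05,50],[0.9,0.28,0,0,0,0,50],[0.9,0.28,0,0,0,0,50],[0.9,0.28,0,0,0,0,50],[0.9,0.28,0,0,0,0,50],[0.9,0.28,0,0,0,0,50],[0.9,0.28,0,0,0,0,50],[0.9,0.28,-0.1,0,0,0,50]]]' | grep -E "pos|force|width"
python3 -m crank '[[[0.9,0.28,0,0,0,0,50],[0.6,0.2,0,0,0,0,50],[0.3,0,0,0,0,0,50],[0,0,0,0,0,0,50],[0,0,0,0,0,0,50],[0,0,0,0,0,0,50],[0,0,0,0,0,0,50],[0,0,0,0,0,0,50]]]' | grep -E "pos|force|width"
python3 - <<'E'
from h import *
import cv2
go((544,-138,51),-11.4)
cv2.imwrite("pics/w3b.png",cv2.resize(capture("wrist"),(800,600)))
E
```

```text
eef_pos: [524.9, -177.8, 159.6]
force: [-0.5, -0.0, -0.8]
grip_width: 0.586
grip_force: 0.0
eef_pos: [545.1, -137.9, 161.2]
force: [0.5, -0.5, 0.2]
grip_width: 0.582
grip_force: 0.0
t 32.4 pos [ 545.1 -137.9  161.2] F [ 0.46 -0.47  0.2 ] w 0.582
shift now-axes [-0.03 -0.06  4.41] | target-axes [-0.01 -0.04  4.41] | turn [ 0.03 -0.02  0.  ]
```

View pics/w3b.png

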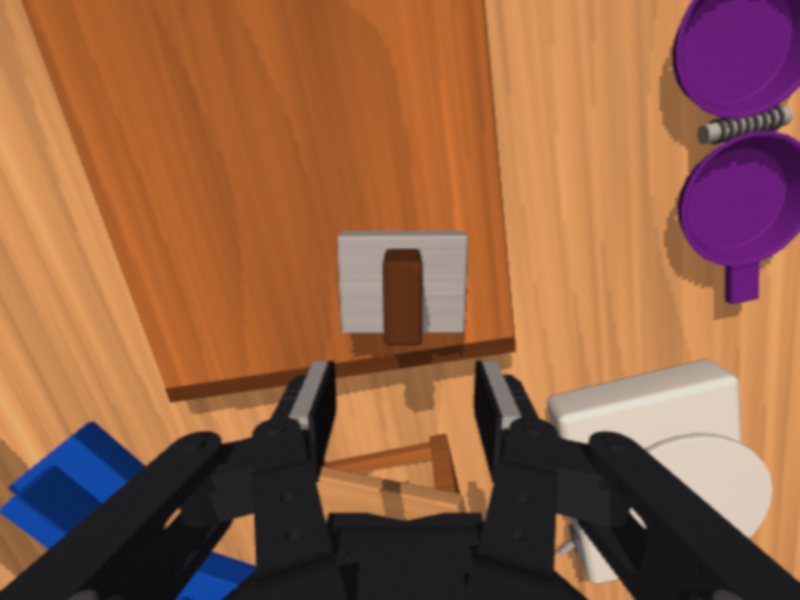

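The weight is square between the fingers, with its bar at (403,297). I'll grip and lift.

```bash
python3 -m crank '[[[0,-0.04,0.7,0.03,-0.02,0,50],[0,0,0.7,0,0,0,50],[0,0,0.7,0,0,0,50],[0,0,0.7,0,0,0,50],[0,0,0.68,0,0,0,50],[0,0,0.5,0,0,0,50],[0,0,0.4,0,0,0,50],[0,0,0,0,0,0,50]]]' | grep -E "pos|force"
python3 -m crank '[[[0,0,0,0,0,0,10],[0,0,0,0,0,0,10],[0,0,0,0,0,0,10],[0,0,0,0,0,0,10],[0,0,0,0,0,0,10],[0,0,0,0,0,0,10],[0,0,0,0,0,0,10],[0,0,0,0,0,0,10]]]' 45
python3 -m crank '[[[0,0,-0.2,0,0,0,10],[0,0,-0.5,0,0,0,10],[0,0,-0.8,0,0,0,10],[0,0,-0.9,0,0,0,10],[0,0,-0.9,0,0,0,10],[0,0,-0.9,0,0,0,10],[0,0,-0.5,0,0,0,10],[0,0,-0.2,0,0,0,10]]]' | grep -E "pos|force"
python3 -c "
from h import *
go(tgt((492,321,37),31.5+70,16,7.5),7.5,16)"
```

```text
eef_pos: [543.9, -137.1, 50.7]
force: [-0.2, 0.3, 1.1]
grip_force: 0.0
time_s: 34.05
eef_pos: [544.8, -137.4, 52.5]
ee_rot: [0.001, 0.774, 0.634, 0.001]
force: [-1.7, 1.4, 6.4]
grip_width: 0.25
grip_force: 46.4
eef_pos: [544.5, -137.3, 175.2]
force: [0.1, 0.1, -8.4]
grip_force: 45.2
t 34.9 pos [ 544.5 -137.3  175.2] F [ 0.14  0.09 -8.36] w 0.249
shift now-axes [17.2  -6.73  1.62] | target-axes [18.45 -1.22  1.34] | turn [-1.97  0.33 -2.34]
```

```bash
python3 -m crank '[[[0.5,-0.2,0,0,0,0,10],[0.9,-0.35,0,0,0,0,10],[0.9,-0.35,0,0,0,0,10],[0.9,-0.35,0,0,0,0,10],[0.9,-0.35,0,0,0,0,10],[0.9,-0.35,0,0,0,0,10],[0.9,-0.35,0,0,0,0,10],[0.9,-0.35,0,0,0,0,10]]]' | grep -E "pos|force"
python3 -m crank '[[[0.9,-0.35,0,0,0,0,10],[0.9,-0.35,0,0,0,0,10],[0.9,-0.35,0,0,0,0,10],[0.9,-0.35,0,0,0,0,10],[0.9,-0.35,0,0,0,0,10],[0.9,-0.35,0,0,0,0,10],[0.9,-0.35,0,0,0,0,10],[0.9,-0.35,0,0,0,0,10]]]' | grep -E "pos|force"
python3 -m crank '[[[0.9,-0.35,0,0,0,0,10],[0.9,-0.35,0,0,0,0,10],[0.9,-0.35,0,0,0,0,10],[0.5,-0.2,0,0,0,0,10],[0,0,0,-0.4,0.06,-0.45,10],[0,0,0,-0.4,0.06,-0.45,10],[0,0,0,-0.4,0.06,-0.45,10],[0,0,0,-0.4,0.06,-0.45,10]]]' | grep -E "pos|force"
python3 -c "
from h import *
go(tgt((492,321,37),32.5+70,16,7.5),7.5,16)"
```

```text
eef_pos: [511.6, 44.1, 173.0]
force: [0.4, -0.3, -9.0]
grip_force: 45.1
eef_pos: [478.2, 234.0, 173.1]
force: [0.3, -0.0, -8.9]
grip_force: 45.1
eef_pos: [463.7, 317.1, 173.3]
force: [0.4, -0.7, -8.6]
grip_force: 45.3
t 37.2 pos [463.7 317.1 173.3] F [ 0.45 -0.7  -8.64] w 0.249
shift now-axes [ 0.   -0.33  1.48] | target-axes [ 0.01 -0.41  1.46] | turn [-0.39  0.1  -0.52]
```

```bash
python3 -m crank '[[[0,0,0,-0.2,0.05,-0.26,10],[0,0,0,-0.19,0.05,-0.26,10],[0,-0.2,0.3,0,0,0,10],[0,-0.2,0.4,0,0,0,10],[0,0,0.4,0,0,0,10],[0,0,0.3,0,0,0,10],[0,0,0,0,0,0,10],[0,0,0,0,0,0,10]]]' | grep -E "pos|force"
python3 - <<'E'
from h import *
import cv2
go(tgt((492,321,37),32.5+20,16,7.5),7.5,16)
cv2.imwrite("pics/s4.png",cv2.resize(capture("wrist"),(800,600)))
E
```

```text
eef_pos: [465.0, 317.3, 137.8]
force: [1.0, -0.1, -8.2]
grip_force: 45.3
t 38.0 pos [465.  317.3 137.8] F [ 1.05 -0.07 -8.17] w 0.254
shift now-axes [ 0.   -0.07  2.08] | target-axes [ 0.   -0.06  2.08] | turn [ 0.01 -0.   -0.02]
```

View pics/s4.png

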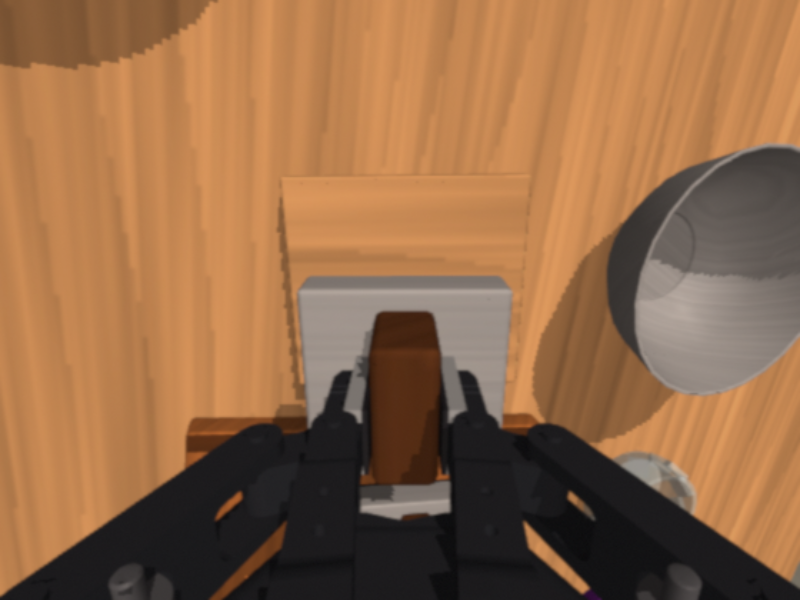

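The plank edge runs from (281,177) to (529,174), parallel to the weight. I'll check the corners and lower.

```bash
python3 -c "
from h import *
lo=wray((281,177),17.7);hi=wray((529,174),56.3);print(lo,hi,np.linalg.norm(hi-lo),(lo+hi)/2-np.array([-sin(radians(7.5)),cos(radians(7.5)),0])*65)"
python3 -m crank '[[[0,-0.03,0.4,0,0,0,10],[0,-0.03,0.4,0,0,0,10],[0,0,0.4,0,0,0,10],[0,0,0.4,0,0,0,10],[0,0,0.3,0,0,0,10],[0,0,0.2,0,0,0,10],[0,0,0.1,0,0,0,10],[0,0,0,0,0,0,10]]]' | grep -E "pos|force"
python3 -c "
from h import *
go(tgt((492,321,37),32.5,16,7.5),7.5,16)"
```

```text
[419.56343496 378.33316724  17.7       ] [549.66803223 396.59140238  56.3       ] 136.93257238806933 [493.09993609 323.01836882  37.        ]
eef_pos: [478.5, 319.1, 84.5]
force: [0.9, 0.7, -9.0]
grip_force: 45.3
t 38.9 pos [478.5 319.1  84.5] F [ 0.85  0.68 -8.98] w 0.250
shift now-axes [0.   0.   0.68] | target-axes [0.   0.   0.68] | turn [ 0.01 -0.   -0.02]
```

```bash
python3 -m crank '[[[0,0,0.2,0,0,0,10],[0,0,0.15,0,0,0,10],[0,0,0.1,0,0,0,10],[0,0,0.08,0,0,0,10],[0,0,0.06,0,0,0,10],[0,0,0.04,0,0,0,10],[0,0,0,0,0,0,10],[0,0,0,0,0,0,10]]]' | grep -E "pos|force"
python3 -m crank '[[[0,0,0.03,0,0,0,10],[0,0,0.02,0,0,0,10],[0,0,0.02,0,0,0,10],[0,0,0,0,0,0,10],[0,0,0,0,0,0,10],[0,0,0,0,0,0,10],[0,0,0,0,0,0,10],[0,0,0,0,0,0,10]]]' | grep -E "pos|force"
```

```text
eef_pos: [482.8, 319.7, 69.7]
force: [-0.0, -0.6, -8.0]
grip_force: 45.4
eef_pos: [483.2, 319.7, 67.9]
force: [0.5, 0.7, -8.9]
grip_force: 45.3
```

```bash
python3 -m crank '[[[0,0,0.02,0,0,0,10],[0,0,0.02,0,0,0,10],[0,0,0,0,0,0,10],[0,0,0,0,0,0,10],[0,0,0,0,0,0,10],[0,0,0,0,0,0,10],[0,0,0,0,0,0,10],[0,0,0,0,0,0,10]]]' | grep -E "pos|force"
```

```text
eef_pos: [483.5, 320.0, 67.6]
force: [-5.6, -1.0, 2.5]
grip_force: 47.1
```

In contact (about 12 N). I'll release and retreat along the tool axis.

```bash
python3 -m crank '[[[0,0,0,0,0,0,10],[0,0,0,0,0,0,25],[0,0,0,0,0,0,30],[0,0,0,0,0,0,50],[0,0,0,0,0,0,50],[0,0,0,0,0,0,50],[0,0,0,0,0,0,50],[0,0,0,0,0,0,50]]]' | grep -E "pos|force|width"
python3 -m crank '[[[0,0,-0.2,0,0,0,50],[0,0,-0.5,0,0,0,50],[0,0,-0.8,0,0,0,50],[0,0,-0.8,0,0,0,50],[0,0,-0.8,0,0,0,50],[0,0,-0.8,0,0,0,50],[0,0,-0.8,0,0,0,50],[0,0,0,0,0,0,50]]]' | grep -E "pos|force|width"
python3 - <<'E'
from h import *
import cv2
t=cv2.resize(capture("top"),(1120,840))[280:560,200:900];w=cv2.resize(capture("wrist"),(400,300))
c=np.zeros((590,700,3),np.uint8);c[:280]=t;c[285:585,:400]=w
cv2.imwrite("pics/end.png",c)
E
```

```text
eef_pos: [483.6, 319.8, 66.9]
force: [0.0, -0.6, -0.6]
grip_width: 0.583
grip_force: 0.0
eef_pos: [451.7, 316.1, 183.3]
force: [-0.1, -1.0, -0.3]
grip_width: 0.586
grip_force: 0.0
```

View pics/end.png

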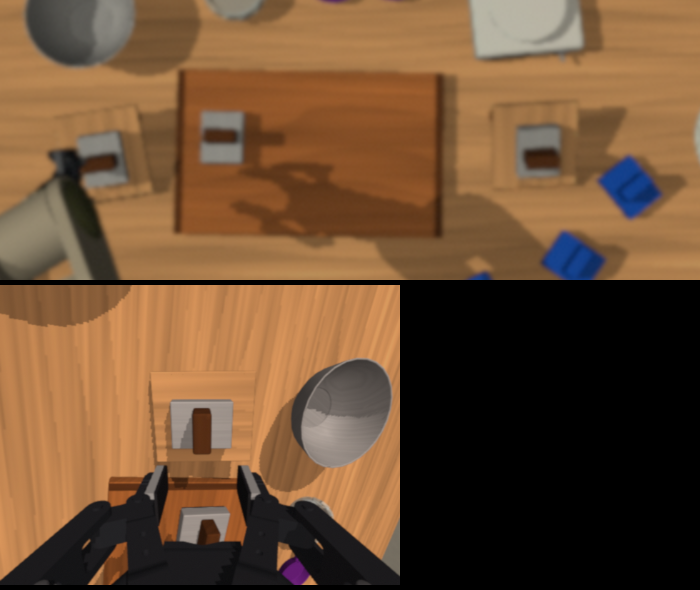

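Both stands hold their weights, centred: steep at (538,150) in the top view and shallow at (201,425) in the wrist inset. The third weight stands on the board at (221,137), and the robot is clear of everything.

```bash
python3 -c "
from rig import *
print(finish_job())"
```

```text
the job is handed in; nothing more can be done
None
```

The job is handed in, with no verdict returned: the grippiest weight (middle of the row) rests on the steep stand, the next (right) on the shallow stand, and the slickest (left) stands on the board. While dragging the middle weight, the gripper bore down on it with up to about 7 N, so roughly 16 N on the board against the 25 N limit.

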